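Seat the vial carousel on the fraction collector's drive

ROBOT

A 6-joint arm with a two-finger parallel gripper is mounted at the origin on the work surface. World frame = base frame: x ahead of the robot, y to its left, z up, the work surface at z = 0. Lengths are in m, angles in rad, forces in N, time in s.
With the tool pointing down it reaches from about 0.325 to 0.775 m from the base axis. Payload 5.5 kg.
Tool frame: the origin (TCP) lies at the very end of the fingers, on their centre line; the grasp point (between the pads) lies 19 mm behind it; x points along the fingers, y is the direction in which the jaws open and shut, and the axes are right-handed (so a half turn about x gives the same grasp; the last joint's range is limited). The gripper opens to 88 mm and grips with 3 to 60 N. Pads are 20 mm wide; open, the fingers measure 115 mm over their backs; the gripper's body (75 mm by 178 mm) begins 61 mm behind the grasp point.
Start: joints at [-1.3, 0.091, 1.231, -0, 1.82, -0.057], TCP at [0.193, -0.568, 0.223] pointing down, gripper open.
Joint ranges: [-2.87, 2.87], [-0.86, 2.18], [0.17, 2.46], [-1.51, 4.65], [0.06, 2.69], [-2.65, 2.65]. Speed limits (rad/s): [2.57, 2.57, 3.01, 3.14, 3.14, 3.14].

INTERFACE

Orientations are given as a rotation vector (axis times angle).
In Python, from cell import r gives the robot as it stands. The module is installed in compiled form; this text tells all that it offers.
- The arm moves only by the tool carry_out, never from a script. Its argument "steps" is one flat list of numbers, 7 for each row, row after row: the turn, a rotation vector about the tool's x, y, z each as a share of pi rad, from -1 to 1, then the shift along the tool's x, y, z each as a share of 1 m, from -1 to 1, then the gripper's target within -1 to 1 (fully open at 1, half-way at 0, shut at -1). In form: [ax, ay, az, x, y, z, grip, ax, ay, az, x, y, z, grip, ...]. A call has exactly 8 rows; each row is the pose to reach, as a shift and turn from the pose commanded when the call began, along the tool's axes at that moment, turning the shorter way round; what a row does not reach only later rows make up. A row lasts 1/12 s, in which the tool goes at most 41.7 mm and 7.16 degrees, less where a joint would pass 70% of its speed; a pose out of reach is approached as far as the arm can. A call with a number of a shift or a turn outside -1 to 1 is refused whole. A call with a gripper value outside its range is refused whole. The fingers move at their own pace and stop on an object; "force" is the grip in N (left out, the last holds). Time passes only in rows, so rows that repeat a pose let the fingers close, or fill a call up. It gives the time, the measured TCP pose, the force and the opening at its end, in the units of the state.
- r.get_obs(): the state, without advancing time (a new reading comes with each control period).
- r.camera(name): name is "scene" or "top"; returns the picture (400x640x3 uint8, red, green, blue); there is no depth.
- r.calibration(name): a dict with "camera_matrix" (3x3 intrinsics, pixels), "dist" ([k1, k2, p1, p2, k3] as OpenCV has them; the pictures are not rectified), "eye" and "orientation" of the camera in the world. Camera axes: x right, y up, looking along -z (the intrinsics and any distortion apply to the point x, -y, -z); pixel columns grow to the right and rows downward; lengths in m; the calibration is good to about 2 mm. A picture is of the moment at which its call begins. calibration takes no time and is no camera call.
- r.job_done(): hands the job in, once; it reports no verdict.
The state is a dict: "time_s": time; "qpos": joint angles; "joint_velocities": joint speeds; "joint_torque": joint torques, N m; "ee_pos": TCP position; "eef_rot": TCP orientation; "force": force on the tool from outside, world axes, zero at the start; "wrist_torque": the same for the moment, N m; "finger_gap": finger opening in m.
Only numpy, scipy, OpenCV 4.12 (cv2) and the standard library are available. Lean on these libraries where they do the work, as an engineer would, in place of code of your own. Each camera call takes 0.05 s, during which the arm holds its last target.

TASK

Put the vial carousel on the fraction collector: lower it over the drive spindle and, pressing only lightly, turn it until its slots find the drive cross and it drops fully home, level on the rubber seat, then let go of it. After that, swing the collector's small delivery arm in over the vials, all the way to its stop. Keep the carousel upright, be gentle with the drive, and leave the other things on the bench where they are.

Things in the scene. Friction and masses are not known exactly. Their poses are not given: they have to be found in the camera images.
- carousel_grip (a point): (mm) Centre of the carousel's blue bar handle, on the carousel's axis (z up), 70 above its underside. The handle is an upright bar 44 long (this point's x), 20 wide (its y, the way to grip it) and 56 tall; its top is 18 above this point, the white disc 38 below it. The tops of the vials are 24 below this point, their inner edges 49 from the axis.
- carousel: (mm) The vial carousel, about 0.5 kg, loose, upright on the bench; origin at the centre of its underside, z up. White disc 144 across, its top at 32, carrying 12 fixed amber vials with white caps, tops at 46. Below the disc is a grey square hub 60 x 60 x 26: it rests on this. The blue handle is on top, 32 to 88.
- hub_bore (a point): (mm) Mouth of the hub's bore, centre of the carousel's underside, z up. The bore for the spindle is 14.5 square, 26 deep. Two crossing slots, 11.5 wide, 10 deep, over the full width of the hub's underside, take the drive cross (four equal positions, 90 degrees apart). The slots stand at an unmarked angle to the handle. Not home, the hub rests on the cross 8 above the seat.
- drive_center (a point): (mm) Centre of the top of the black rubber seat (disc 80 across) on the collector, 75 above the bench, z up; the centre of the carousel's underside goes here. At the spindle's foot is a steel cross of two round-topped bars 44 long, 8.5 wide, 8 above the seat, at an unmeasured angle. Aligned within about 3 degrees, the carousel drops those 8. The cross holds to 0.25 N m; turning it is harmless.
- spindle_tip (a point): (mm) Tip of the steel drive spindle, 25 above the top of the seat, 100 above the bench, on the drive axis; spindle 13 across, its top 6 a cone down to 5 across. z up.
- collector: (mm) Fraction collector, fixed: white box with a green band, 260 (its x) x 240 (its y) x 65 tall, on four feet; origin at the centre of its underside on the bench, z up. Carries the drive (at x -30, y 0), the delivery arm's post (at x 30, y 105) and the arm.
- pivot (a point): (mm) Axis of the delivery arm on the collector's post, at the arm's mid-height, 144 above the bench; its axes are those of the collector, z up.
- swing_knob (a point): (mm) The orange knob on the delivery arm, 16 across, an upright pin from 150 to 192 above the bench, 50 from the pivot's axis; this point is on its axis, 16 below its top. The grey arm is 75 long, 16 wide, its top 150 and its underside 138 above the bench (a thin nozzle at its end reaches down to 130).
- delivery_arm (a joint): Angle of the delivery arm about its upright pivot, rad: 0 fully parked, pointing away from the drive; grows clockwise seen from above to its stop at 1.6, pointing at the drive axis, nozzle over the ring of vials. Stiff hinge (about 0.05 N m, 1 N at the knob); it stays where it is left. It starts between 0 and 0.4.
- flask_a: (mm) Bystander: stoppered glass conical flask, 72 wide, 118 tall; origin at the centre of its underside. Leave it alone.
- flask_b: (mm) Bystander: stoppered glass conical flask, 72 wide, 118 tall; origin at the centre of its underside. Leave it alone.
- beaker: (mm) Bystander: glass beaker, 80 wide, 110 tall; origin at the centre of its underside. Leave it alone.
- waste_jar: (mm) Bystander: white plastic jar, 76 wide, 120 tall; origin at the centre of its underside. Leave it alone.
- towel_roll: (mm) Bystander: upright roll of paper towel, 104 wide, 220 tall; origin at the centre of its underside. Leave it alone.
- mouse: (mm) Bystander: black computer mouse, 100 x 60 x 30; origin at the centre of its underside. Leave it alone.
- tube_clip: (mm) Bystander: orange tube clip lying down, 60 x 18 x 12; origin at the centre of its underside. Leave it alone.
- buffer_bottle: (mm) Bystander: glass bottle with blue cap, 80 wide, 190 tall; origin at the centre of its underside. Leave it alone.
Mind the look-alikes: they are no part of the job. Leave any green look-alike of the carousel alone.

How it is judged:
By the outcome, as a careful person would: the job done as asked, in the order asked, and still so for the second after the job is handed in, with the robot touching nothing.
It also fails if it takes over 72 s, if anything falls off the work surface, if the arm or the gripper's body presses on something with over 40 N, if the wrist force passes 120 N, or if a joint passes its speed limit or range.

## Working session

There is one attempt and no reset: what is moved stays moved. The work goes in short steps, Python scripts to look and compute and a tool call to move; the robot and the scene stay as the last step left them, time stands still between calls to the robot, and variables do not carry over. Pictures are saved under pics/ and viewed, and the job is handed in when it is done.

Besides the shell and the picture viewer there is one more tool, called as name(argument=value, ...) on one line, values as JSON. carry_out: Moves the arm, as the interface text tells. Shift numbers are shares of 1 m and turn numbers shares of pi rad, none past 1 either way. Its arguments: {"type":"object","properties":{"steps":{"type":"array","items":{"type":"number","minimum":-1,"maximum":1}},"force":{"type":"number"}},"required":["steps"]}

```bash
mkdir -p pics; python3 - <<'E'
from cell import r
import cv2,numpy as np
for n in("scene","top"):
    im=r.camera(n); cv2.imwrite(f"pics/{n}0.png",im[:,:,::-1]); c=r.calibration(n); print(n,c)
print(r.get_obs())
E
```

```text
scene {'camera_matrix': array([[488.36726468,   0.        , 319.8712152 ],
       [  0.        , 488.36726468, 200.74354745],
       [  0.        ,   0.        ,   1.        ]]), 'dist': array([0.03907896, 0.        , 0.        , 0.        , 0.        ]), 'eye': array([1.34860326, 0.46381104, 1.33022147]), 'orientation': array([0.43892417, 0.71075922, 1.99067028])}
top {'camera_matrix': array([[449.67850083,   0.        , 319.51489691],
       [  0.        , 449.67850083, 203.48482516],
       [  0.        ,   0.        ,   1.        ]]), 'dist': array([-0.07361915,  0.        ,  0.        ,  0.        ,  0.        ]), 'eye': array([ 0.37376984, -0.03128967,  1.6911953 ]), 'orientation': array([ 0.05453262, -0.04788088, -1.57693894])}
{'time_s': 0.1, 'qpos': array([-1.29972143e+00,  9.17961637e-02,  1.23174107e+00, -1.13899388e-05,
        1.81980704e+00, -5.66875260e-02]), 'joint_velocities': array([-4.19729996e-04, -2.18428795e-03, -1.68024143e-03,  5.36651164e-04,
       -4.43559500e-04, -4.56553899e-05]), 'joint_torque': array([ 2.69189361e-03, -4.47857916e+01, -4.07570279e+01,  7.00781727e-02,
        2.85072316e-02, -1.26076579e-04]), 'ee_pos': array([ 0.19308669, -0.56780552,  0.22162619]), 'eef_rot': array([ 2.04452141,  0.33992532, -2.04493255]), 'force': array([-0.45956259, -0.22485455, -0.46662063]), 'wrist_torque': array([-0.00024496,  0.04606467,  0.07003219]), 'finger_gap': 0.0881758327017924}
```

View pics/scene0.png

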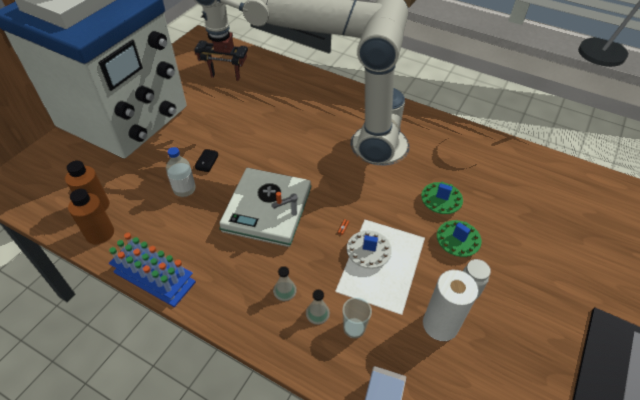

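View pics/top0.png

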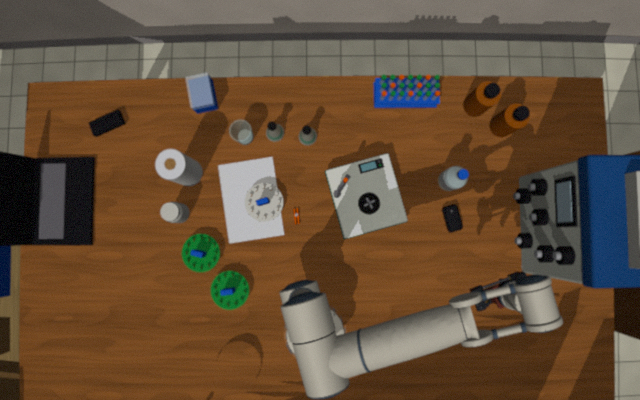

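The white carousel is at top (264,200) / scene (369,248). The green look-alikes are at top (201,252) and (230,290). Only the white disc with amber vials fits the description, so next I'll confirm it in enlarged crops, along with the collector.

```bash
python3 - <<'E'
import cv2,numpy as np
t=cv2.imread("pics/top0.png");s=cv2.imread("pics/scene0.png")
def z(im,x0,y0,w,h):return cv2.resize(im[y0:y0+h,x0:x0+w],(400,300),interpolation=cv2.INTER_CUBIC)
o=np.vstack([np.hstack([z(t,224,170,80,60),z(t,322,148,96,96)]),np.hstack([z(s,330,218,80,60),z(s,216,160,104,88)])])
cv2.imwrite("pics/crop0.png",o)
E
```

```text
(no output)
```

View pics/crop0.png

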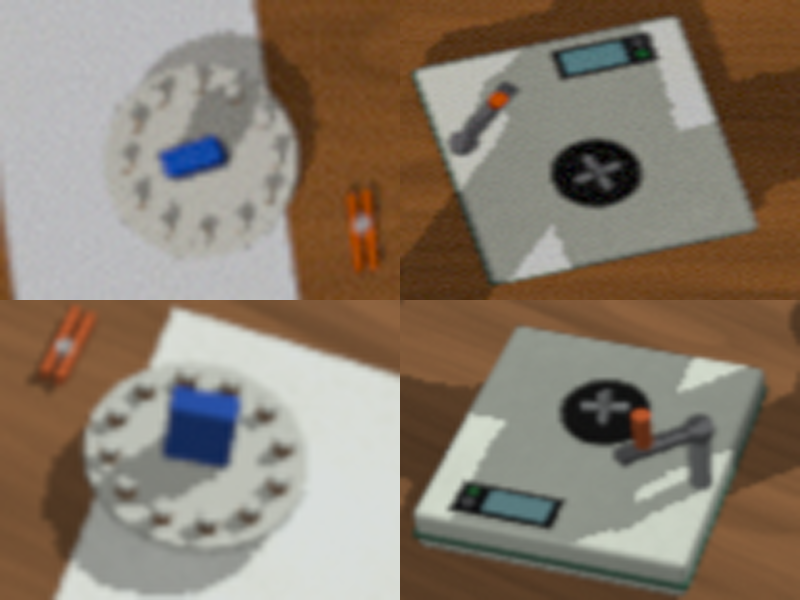

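The crop confirms it: white disc, dark vial ring and blue handle, standing on the paper. The collector's arm pivot is at the upper left of its box. Measuring now.

```bash
cat > h.py <<'E'
from cell import r
import cv2,numpy as np
from scipy.spatial.transform import Rotation as R
C={n:r.calibration(n) for n in("scene","top")}
def ray(n,uv):
    c=C[n]; p=cv2.undistortPoints(np.array(uv,float).reshape(-1,1,2),c["camera_matrix"],c["dist"]).reshape(-1,2)
    d=np.c_[p[:,0],-p[:,1],-np.ones(len(p))]
    return c["eye"],R.from_rotvec(c["orientation"]).apply(d)
def plane(n,uv,z):
    e,d=ray(n,uv); return e+d*((z-e[2])/d[:,2])[:,None]
def tri(a,b):
    e1,d1=ray("top",[a]);e2,d2=ray("scene",[b]);d1=d1[0]/np.linalg.norm(d1);d2=d2[0]/np.linalg.norm(d2)
    t=np.linalg.lstsq(np.c_[d1,-d2],e2-e1,rcond=None)[0]; p,q=e1+t[0]*d1,e2+t[1]*d2
    return (p+q)/2,np.linalg.norm(p-q)
def proj(n,P):
    c=C[n];q=R.from_rotvec(c["orientation"]).inv().apply(np.atleast_2d(P)-c["eye"])
    q=q*[1,-1,-1]; return cv2.projectPoints(q,np.zeros(3),np.zeros(3),c["camera_matrix"],c["dist"])[0].reshape(-1,2)
def blobs(im,lo,hi,roi,mn=8):
    h=cv2.cvtColor(im,cv2.COLOR_RGB2HSV);m=cv2.inRange(h,lo,hi);k=np.zeros_like(m);x0,y0,x1,y1=roi;k[y0:y1,x0:x1]=m[y0:y1,x0:x1]
    return k,[c for c in cv2.findContours(k,cv2.RETR_EXTERNAL,cv2.CHAIN_APPROX_NONE)[0] if cv2.contourArea(c)>mn]
E
cat > m.py <<'E'
from h import *
rd=lambda n:cv2.imread(f"pics/{n}0.png")[:,:,::-1].copy()
t,s=rd("top"),rd("scene")
# handle
for n,im,roi in(("top",t,(240,180,290,225)),("scene",s,(345,225,395,265))):
    k,cs=blobs(im,(105,130,60),(130,255,255),roi)
    v=cv2.cvtColor(im,cv2.COLOR_RGB2HSV)[:,:,2]
    for c in cs: print(n,"blue",cv2.minAreaRect(c),cv2.boundingRect(c))
    print(v[k>0].min(),v[k>0].max()); k,cs=blobs(im,(105,130,150),(130,255,255),roi,3)
    for c in cs:
        rc=cv2.minAreaRect(c);b=plane(n,cv2.boxPoints(rc),.088);print(" bright",rc,b[:,:2].round(4).tolist(),b.mean(0))
# knob
for n,im,roi in(("top",t,(322,160,362,210)),("scene",s,(265,185,300,215))):
    k,cs=blobs(im,(3,140,100),(18,255,255),roi,3)
    for c in cs: print(n,"knob",cv2.minAreaRect(c),cv2.boundingRect(c))
# seat
for n,im,roi in(("top",t,(350,185,390,222)),("scene",s,(253,178,288,208))):
    k,cs=blobs(im,(0,0,0),(180,255,70),roi,30)
    for c in cs:
        e=cv2.fitEllipse(cv2.convexHull(c));print(n,"seat",e,plane(n,[e[0]],.075))
    # cross : light pixels inside the seat
E
python3 m.py
```

```text
top blue ((262.20001220703125, 201.10003662109375), (5.375871658325195, 11.700427055358887), 71.56504821777344) (256, 197, 13, 8)
88 169
 bright ((261.2641906738281, 200.92454528808594), (4.120816230773926, 10.164681434631348), 74.05460357666016) [[0.4912, 0.2033], [0.501, 0.1682], [0.4868, 0.1641], [0.477, 0.1992]] [0.48900125 0.18366548 0.088     ]
scene blue ((369.75, 242.75001525878906), (12.747549057006836, 13.728129386901855), 11.309932708740234) (363, 235, 15, 16)
87 167
 bright ((370.84619140625, 238.26925659179688), (12.355316162109375, 3.3339741230010986), 11.309932708740234) [[0.4975, 0.1693], [0.4852, 0.1656], [0.4745, 0.2024], [0.4869, 0.2059]] [0.48603085 0.18579217 0.088     ]
top knob ((345.0000305175781, 179.50001525878906), (3.535533905029297, 4.949747085571289), 45.0) (343, 177, 5, 6)
top knob ((328.0, 184.5), (49.0, 12.0), 90.0) (322, 160, 13, 50)
scene knob ((278.0, 194.5), (5.0, 4.0), 90.0) (276, 192, 5, 6)
top seat ((368.6459655761719, 202.94381713867188), (20.805660247802734, 21.237178802490234), 108.98980712890625) [[ 0.47995379 -0.20185164  0.075     ]]
scene seat ((269.0943908691406, 192.67916870117188), (18.629493713378906, 22.535579681396484), 86.72222137451172) [[ 0.47911105 -0.1977788   0.075     ]]
```

```bash
cat > m2.py <<'E'
from h import *
rd=lambda n:cv2.imread(f"pics/{n}0.png")[:,:,::-1].copy()
t,s=rd("top"),rd("scene")
for n,im,roi in(("top",t,(318,145,418,245)),("scene",s,(210,160,320,250))):
    k,cs=blobs(im,(0,0,70),(180,70,255),roi,300)
    c=max(cs,key=cv2.contourArea);h=cv2.convexHull(c)
    rc=cv2.approxPolyDP(h,5,True).reshape(-1,2); print(n,rc.tolist())
    P=plane(n,rc,.065);print(P[:,:2].round(4).tolist(),P.mean(0))
    if n=="top":
        b=cv2.boxPoints(cv2.minAreaRect(h));print(b,plane(n,b,.065)[:,:2].round(4).tolist(),plane(n,b,.065).mean(0))
    m=np.zeros_like(k);cv2.drawContours(m,[c],-1,255,1)
    o=im.copy();o[m>0]=(255,0,0)
    x0,y0,x1,y1=roi;cv2.imwrite(f"pics/box_{n}.png",cv2.resize(o[y0:y1,x0:x1,::-1],None,fx=6,fy=6,interpolation=0)[:600])
print(proj("top",[[.4795,-.2,.075],[.4795,-.2,.1]]),proj("scene",[[.4795,-.2,.075],[.4795,-.2,.1]]))
# blue centroid weighting vs model: handle top center candidates
for n,im,roi in(("top",t,(245,185,285,215)),("scene",s,(350,225,390,260))):
    x0,y0,x1,y1=roi;a=im[y0:y1,x0:x1].astype(float);w=np.clip(a[:,:,2]-a[:,:,0]-25,0,None)
    yy,xx=np.mgrid[y0:y1,x0:x1];print(n,(w*xx).sum()/w.sum(),(w*yy).sum()/w.sum())
E
python3 m2.py
```

```text
top [[387, 153], [406, 221], [345, 238], [325, 171]]
[[0.6632, -0.2728], [0.4141, -0.3376], [0.3545, -0.1159], [0.5983, -0.0455]] [ 0.50753509 -0.19295335  0.065     ]
[[323.7507  169.98315]
 [388.2767  151.34232]
 [408.32773 220.74979]
 [343.80173 239.39062]] [[0.6021, -0.041], [0.6693, -0.2776], [0.415, -0.3461], [0.3495, -0.1115]] [ 0.50897061 -0.19405212  0.065     ]
scene [[246, 168], [309, 180], [288, 246], [221, 230], [220, 219]]
[[0.4162, -0.3374], [0.3529, -0.1149], [0.6272, -0.0313], [0.6815, -0.249], [0.6473, -0.2785]] [ 0.54499673 -0.20222053  0.065     ]
[[368.13452256 203.07300258]
 [368.86279427 202.6079965 ]] [[268.48024932 192.50422446]
 [268.00753514 187.62109602]]
top 261.98966026587885 200.96248153618907
scene 370.04517104517106 241.36410886410886
```

```bash
cat > m3.py <<'E'
from h import *
a=np.deg2rad(14.6);o=np.array([.508,-.1935]);X=np.array([np.cos(a),np.sin(a)]);Y=np.array([-X[1],X[0]])
d=o-.03*X;p=o+.03*X+.105*Y;print("drive",d,"pivot",p)
print("pivot px",proj("top",[[*p,.15]]),proj("scene",[[*p,.15]]))
print("knob tri",tri((345,179.5),(278,194.5)), plane("top",[(345,179.5)],.19),plane("scene",[(278,194.5)],.171))
k=plane("top",[(345,179.5)],.185)[0,:2]-p;print("knob rel",np.linalg.norm(k),np.rad2deg(np.arctan2(k[1],k[0])),"stop dir",np.rad2deg(np.arctan2(*(d-p)[::-1])))
# handle check: projected body corners centre
for c in([.4875,.1848],[.4875,.183],[.489,.1848],[.486,.1848]):
    h=np.deg2rad(106);u=np.array([np.cos(h),np.sin(h)]);v=np.array([-u[1],u[0]])
    P=[[*(c+i*.022*u+j*.01*v),z] for i in(-1,1) for j in(-1,1) for z in(.032,.088)]
    for n in("top","scene"):
        q=proj(n,P);print(c,n,q.min(0).round(1),q.max(0).round(1))
ob=r.get_obs();M=R.from_rotvec(ob["eef_rot"]).as_matrix();print(M.round(3));print("yaw of tool y",np.rad2deg(np.arctan2(M[1,1],M[0,1])))
E
python3 m3.py
```

```text
drive [ 0.47896872 -0.20106208] pivot [ 0.51056399 -0.08432846]
pivot px [[336.66313793 192.85477818]] [[292.29005499 197.35213245]]
knob tri (array([ 0.55141266, -0.11057089,  0.18972539]), np.float64(0.0018483034705563722)) [[ 0.55183414 -0.1113669   0.19      ]] [[ 0.53794174 -0.11913387  0.171     ]]
knob rel 0.04998100769779437 -33.11427032738579 stop dir -105.14488129694224
[0.4875, 0.1848] top [254.3 196.9] [269.4 206.7]
[0.4875, 0.1848] scene [361.4 234.5] [377.8 252.6]
[0.4875, 0.183] top [254.8 196.9] [269.9 206.7]
[0.4875, 0.183] scene [360.8 234.3] [377.3 252.3]
[0.489, 0.1848] top [254.3 196.5] [269.4 206.3]
[0.489, 0.1848] scene [361.1 234.9] [377.6 252.9]
[0.486, 0.1848] top [254.3 197.4] [269.4 207.1]
[0.486, 0.1848] scene [361.6 234.2] [378.  252.2]
[[-0.     0.322 -0.947]
 [ 0.002 -0.947 -0.322]
 [-1.    -0.002 -0.   ]]
yaw of tool y -71.22075219472605
```

```bash
cat > go.py <<'E'
import sys
from h import *
# usage: go.py x y z yaw_deg  -> tool-axes row numbers from the measured pose
ob=r.get_obs();Rm=R.from_rotvec(ob["eef_rot"]);M=Rm.as_matrix()
yaw=np.rad2deg(np.arctan2(M[1,1],M[0,1]))
print("t",round(ob["time_s"],2),"pos",ob["ee_pos"].round(4),"yaw",yaw.round(2),"F",ob["force"].round(2),"T",ob["wrist_torque"].round(3),"gap",round(ob["finger_gap"],4),"q",ob["qpos"].round(2))
if len(sys.argv)>4:
    p=np.array([float(v) for v in sys.argv[1:4]]);y=np.deg2rad(float(sys.argv[4]))
    D=np.c_[[0,0,-1],[np.cos(y),np.sin(y),0],[np.sin(y)*1.0,-np.cos(y),0]]
    D[:,2]=np.cross(D[:,0],D[:,1])
    print("turn",((Rm.inv()*R.from_matrix(D)).as_rotvec()/np.pi).round(4),"shift",Rm.inv().apply(p-ob["ee_pos"]).round(4))
E
python3 go.py .4875 .1848 .2236 16
```

```text
t 0.1 pos [ 0.1931 -0.5678  0.2216] yaw -71.22 F [-0.46 -0.22 -0.47] T [-0.     0.046  0.07 ] gap 0.0882 q [-1.3   0.09  1.23 -0.    1.82 -0.06]
turn [-4.846e-01 -4.000e-04  4.000e-04] shift [-0.0008 -0.6178 -0.521 ]
```

carry_out(steps=[-0.485,0,0,0,-0.618,-0.521,1,-0.485,0,0,0,-0.618,-0.521,1,-0.485,0,0,0,-0.618,-0.521,1,-0.485,0,0,0,-0.618,-0.521,1,-0.485,0,0,0,-0.618,-0.521,1,-0.485,0,0,0,-0.618,-0.521,1,-0.485,0,0,0,-0.618,-0.521,1,-0.485,0,0,0,-0.618,-0.521,1], force=20)

```text
time_s: 0.77
ee_pos: [0.3146, -0.2557, 0.2222]
eef_rot: [1.382, 1.088, -1.382]
force: [0.3, 0.6, 0.4]
finger_gap: 0.0878
```

```bash
python3 go.py .4875 .1848 .2236 16
```

```text
t 0.77 pos [ 0.3146 -0.2557  0.2222] yaw -13.6 F [0.25 0.59 0.44] T [-0.01  -0.1   -0.031] gap 0.0878 q [-0.77 -0.44  1.7   0.    1.88 -0.53]
turn [-1.645e-01 -1.000e-04  0.000e+00] shift [-0.0013  0.0645 -0.4688]
```

carry_out(steps=[-0.1645,0,0,0,0.0645,-0.4688,1,-0.1645,0,0,0,0.0645,-0.4688,1,-0.1645,0,0,0,0.0645,-0.4688,1,-0.1645,0,0,0,0.0645,-0.4688,1,-0.1645,0,0,0,0.0645,-0.4688,1,-0.1645,0,0,0,0.0645,-0.4688,1,-0.1645,0,0,0,0.0645,-0.4688,1,-0.1645,0,0,0,0.0645,-0.4688,1])

```text
time_s: 1.43
ee_pos: [0.4382, 0.0542, 0.2224]
eef_rot: [1.005, 1.326, -1.005]
force: [0.9, -0.6, -0.5]
finger_gap: 0.0878
```

```bash
python3 go.py .4875 .1848 .14 16
```

```text
t 1.43 pos [0.4382 0.0542 0.2224] yaw 15.71 F [ 0.93 -0.6  -0.54] T [-0.032 -0.19  -0.022] gap 0.0878 q [ 0.05 -0.34  1.62 -0.    1.85 -0.23]
turn [-0.0016  0.     -0.    ] shift [ 0.0824  0.0828 -0.1124]
```

carry_out(steps=[-0.0016,0,0,0.0,0.0828,-0.1124,1,-0.0016,0,0,0.0,0.0828,-0.1124,1,-0.0016,0,0,0.02,0.0828,-0.1124,1,-0.0016,0,0,0.0824,0.0828,-0.1124,1,-0.0016,0,0,0.0824,0.0828,-0.1124,1,-0.0016,0,0,0.0824,0.0828,-0.1124,1,-0.0016,0,0,0.0824,0.0828,-0.1124,1,-0.0016,0,0,0.0824,0.0828,-0.1124,1])

```text
time_s: 2.1
ee_pos: [0.4878, 0.1822, 0.1421]
eef_rot: [1.003, 1.327, -1.001]
force: [0.8, -0.1, 0.5]
finger_gap: 0.088
```

```bash
python3 go.py .4875 .1848 .055 16; python3 - <<'E'
from h import *
for n in("top","scene"):
    im=r.camera(n);x,y=proj(n,[[.4875,.1848,.09]])[0].astype(int)
    cv2.imwrite(f"pics/pre_{n}.png",cv2.resize(im[y-35:y+35,x-40:x+40,::-1],None,fx=6,fy=6,interpolation=2))
E
```

```text
t 2.1 pos [0.4878 0.1822 0.1421] yaw 15.95 F [ 0.83 -0.14  0.48] T [-0.015 -0.081  0.019] gap 0.088 q [ 0.29 -0.13  1.59 -0.    1.68  0.01]
turn [-0.0003  0.0001 -0.0005] shift [ 0.0871  0.0002 -0.0026]
```

View pics/pre_scene.png

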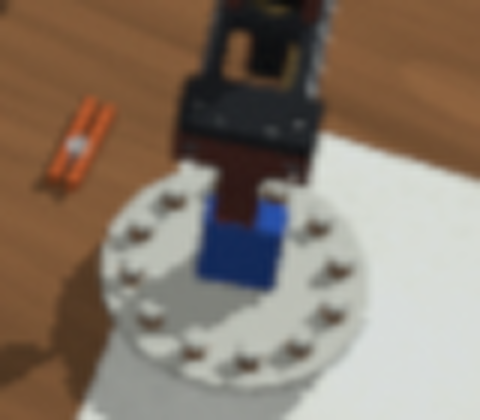

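The scene crop shows the open fingers straddling the blue handle (crop (240,230)), clear of the vials. Lowering and gripping.

carry_out(steps=[0,0,0,0.03,0,-0.0026,1,0,0,0,0.06,0,-0.0026,1,0,0,0,0.087,0,-0.0026,1,0,0,0,0.087,0,-0.0026,1,0,0,0,0.087,0,-0.0026,-0.6,0,0,0,0.087,0,-0.0026,-0.6,0,0,0,0.087,0,-0.0026,-0.6,0,0,0,0.087,0,-0.0026,-0.6], force=20)

```text
time_s: 2.87
ee_pos: [0.4881, 0.1854, 0.056]
eef_rot: [1.004, 1.326, -0.998]
force: [-0.3, 0.4, -0.2]
finger_gap: 0.0646
```

```bash
python3 go.py .4875 .1848 .055 16
```

```text
t 2.87 pos [0.4881 0.1854 0.056 ] yaw 15.96 F [-0.28  0.43 -0.18] T [-0.015  0.013 -0.008] gap 0.0646 q [ 0.3  -0.09  1.71  0.    1.52  0.02]
turn [-0.0002 -0.     -0.0014] shift [ 0.001  -0.0008  0.0004]
```

carry_out(steps=[0,0,0,0,0,0,-0.8,0,0,0,0,0,0,-0.8,0,0,0,0,0,0,-0.8,0,0,0,0,0,0,-0.8,0,0,0,0,0,0,-0.8,0,0,0,0,0,0,-0.8,0,0,0,0,0,0,-0.8,0,0,0,0,0,0,-0.8], force=25)

```text
time_s: 3.53
ee_pos: [0.487, 0.185, 0.0533]
eef_rot: [1.002, 1.328, -1.001]
force: [1.9, -0.3, -0.8]
finger_gap: 0.0201
```

```bash
python3 go.py .4875 .1848 .205 16
```

```text
t 3.53 pos [0.487  0.185  0.0533] yaw 15.97 F [ 1.9  -0.3  -0.82] T [ 0.038 -0.505  0.036] gap 0.0201 q [ 0.3  -0.09  1.71 -0.    1.52  0.02]
turn [-0.0002  0.0001 -0.0002] shift [-0.1517  0.0005  0.0004]
```

carry_out(steps=[0,0,0,-0.02,0,0,-0.8,0,0,0,-0.05,0,0,-0.8,0,0,0,-0.08,0,0,-0.8,0,0,0,-0.115,0,0,-0.8,0,0,0,-0.15,0,0,-0.8,0,0,0,-0.15,0,0,-0.8,0,0,0,-0.15,0,0,-0.8,0,0,0,-0.15,0,0,-0.8])

```text
time_s: 4.2
ee_pos: [0.4859, 0.1849, 0.2006]
eef_rot: [0.999, 1.331, -1.004]
force: [-0.0, 0.5, -6.8]
finger_gap: 0.02
```

```bash
python3 go.py .4795 -.2005 .205 16
```

```text
t 4.2 pos [0.4859 0.1849 0.2006] yaw 15.98 F [-0.05  0.53 -6.8 ] T [-0.039 -0.095 -0.046] gap 0.02 q [ 0.3  -0.12  1.48  0.    1.79  0.02]
turn [-0.0001 -0.      0.0012] shift [-0.0039 -0.1123  0.3687]
```

carry_out(steps=[0,0,0,-0.035,-0.008,0.025,-0.8,0,0,0,-0.07,-0.02,0.06,-0.8,0,0,0,-0.07,-0.03,0.099,-0.8,0,0,0,-0.07,-0.042,0.138,-0.8,0,0,0,-0.07,-0.054,0.177,-0.8,0,0,0,-0.07,-0.066,0.216,-0.8,0,0,0,-0.07,-0.077,0.254,-0.8,0,0,0,-0.07,-0.088,0.29,-0.8])

```text
time_s: 4.87
ee_pos: [0.4807, -0.1198, 0.2695]
eef_rot: [1.001, 1.334, -1.004]
force: [2.3, 0.0, -6.3]
finger_gap: 0.0198
```

```bash
python3 go.py .4795 -.2005 .27 16
```

```text
t 4.87 pos [ 0.4807 -0.1198  0.2695] yaw 15.97 F [ 2.3   0.04 -6.26] T [-0.043 -0.233 -0.025] gap 0.0198 q [-0.31 -0.17  1.4  -0.    1.92 -0.59]
turn [-0.0002 -0.001   0.0015] shift [-0.0006 -0.0234  0.0773]
```

carry_out(steps=[0,0,0,0,-0.01,0.033,-0.8,0,0,0,0,-0.018,0.06,-0.8,0,0,0,0,-0.0234,0.0773,-0.8,0,0,0,0,-0.0234,0.0773,-0.8,0,0,0,0,-0.0234,0.0773,-0.8,0,0,0,0,-0.0234,0.0773,-0.8,0,0,0,0,-0.0234,0.0773,-0.8,0,0,0,0,-0.0234,0.0773,-0.8])

```text
time_s: 5.53
ee_pos: [0.4808, -0.1976, 0.2727]
eef_rot: [1.0, 1.33, -1.0]
force: [0.1, 0.4, -4.7]
finger_gap: 0.02
```

```bash
python3 go.py .4795 -.2005 .27 16;python3 - <<'E'
from h import *
for n in("top","scene"):
    im=r.camera(n);cv2.imwrite(f"pics/held_{n}.png",im[:,:,::-1]);x,y=proj(n,[[.4795,-.2,.25]])[0].astype(int)
    cv2.imwrite(f"pics/heldc_{n}.png",cv2.resize(im[y-45:y+45,x-50:x+50,::-1],None,fx=6,fy=6,interpolation=2))
E
```

```text
t 5.53 pos [ 0.4808 -0.1976  0.2727] yaw 16.07 F [ 0.15  0.44 -4.68] T [-0.057 -0.108  0.064] gap 0.02 q [-0.46 -0.11  1.34  0.    1.91 -0.74]
turn [ 0.0004 -0.0002  0.0002] shift [ 0.0027 -0.002   0.0024]
```

View pics/heldc_scene.png

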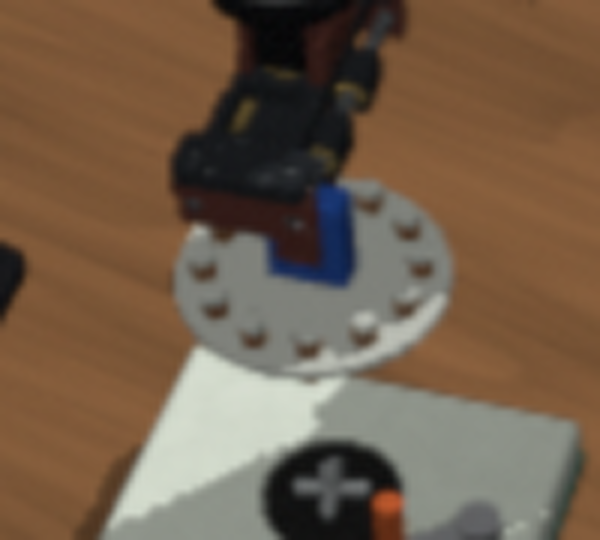

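View pics/heldc_top.png

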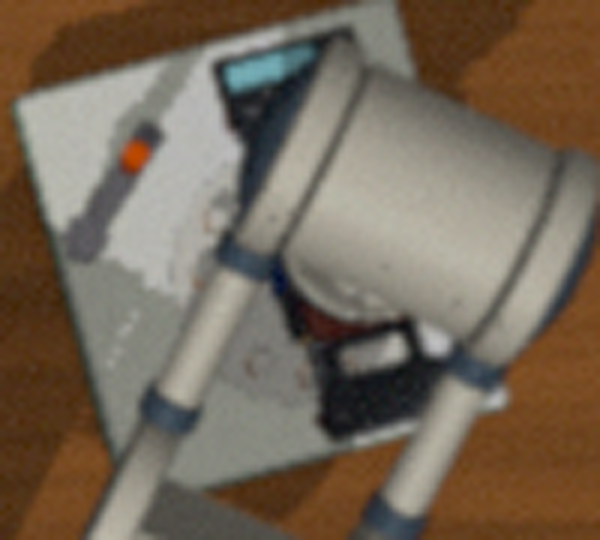

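The disc is held level, with its ellipse around scene crop (313,278). I'll fit it to get the in-hand offset.

```bash
python3 - <<'E'
from h import *
im=cv2.imread("pics/held_scene.png")[:,:,::-1].copy()
x,y=proj("scene",[[.4795,-.2,.25]])[0].astype(int);print(x,y)
x0,y0=x-50,y-45
k,cs=blobs(im,(0,0,80),(180,75,255),(x0+27,y0+29,x0+77,y0+64),5)
m=np.vstack(cs);m=m[:,0,:]
h=cv2.convexHull(m).reshape(-1,2).astype(float)
# drop hull pts on the roi border and near box
print((h-[x0,y0]).tolist())
ell=cv2.fitEllipse(h.astype(np.float32));print(ell,[(plane("scene",[ell[0]],z)[0,:2].round(4)) for z in(.24,.25)])
# model
for c in([.4808,-.1976],[.4795,-.2005]):
    a=np.linspace(0,2*np.pi,60);P=np.vstack([np.c_[c[0]+.072*np.cos(a),c[1]+.072*np.sin(a),0*a+z] for z in(.2437,.2497)])
    q=proj("scene",P);print(c,"model bbox",(q.min(0)-[x0,y0]).round(1),(q.max(0)-[x0,y0]).round(1))
    hh=cv2.convexHull(q.astype(np.float32));print(cv2.fitEllipse(hh))
o=cv2.resize(im[y0:y0+90,x0:x0+100,::-1],None,fx=6,fy=6,interpolation=2)
for px in h:cv2.circle(o,tuple(((px-[x0,y0]+.5)*6).astype(int)),3,(0,0,255),-1)
for px in q[60:]:cv2.circle(o,tuple(((px-[x0,y0]+.5)*6).astype(int)),2,(0,255,0),-1)
cv2.imwrite("pics/hull.png",o)
E
```

```text
264 155
[[62.0, 30.0], [66.0, 32.0], [69.0, 34.0], [73.0, 38.0], [75.0, 44.0], [75.0, 46.0], [74.0, 50.0], [73.0, 52.0], [71.0, 55.0], [70.0, 56.0], [62.0, 63.0], [29.0, 63.0], [29.0, 43.0], [32.0, 37.0], [56.0, 29.0]]
((263.71710205078125, 158.58055114746094), (37.00559616088867, 51.392433166503906), 70.68901062011719) [array([ 0.4839, -0.2024]), array([ 0.4918, -0.1963])]
[0.4808, -0.1976] model bbox [28.  30.4] [74.6 64.6]
((265.31597900390625, 157.48464965820312), (34.25326919555664, 46.932594299316406), 85.90769958496094)
[0.4795, -0.2005] model bbox [27.4 29.8] [74. 64.]
((264.7662048339844, 156.89285278320312), (34.18252944946289, 46.88987350463867), 85.87393188476562)
```

View pics/hull.png

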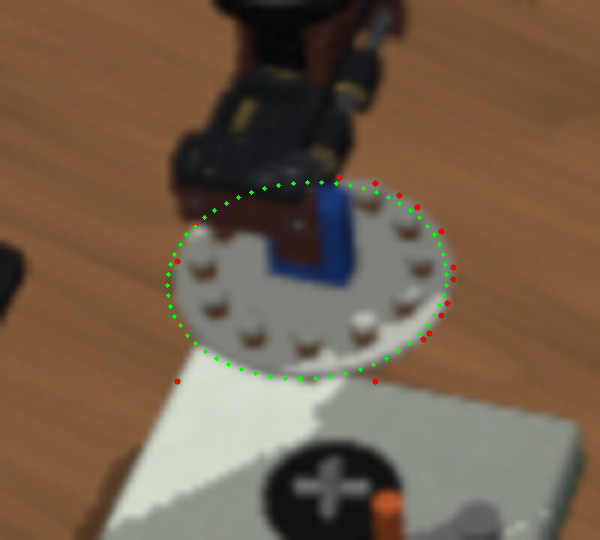

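The disc edge lies within about 1–2 mm of where the TCP predicts it, well inside the cone's capture range. Lowering onto the spindle tip.

carry_out(steps=[0,0,0,0.025,-0.0015,0.002,-0.8,0,0,0,0.055,-0.0015,0.002,-0.8,0,0,0,0.085,-0.0015,0.002,-0.8,0,0,0,0.1,-0.0015,0.002,-0.8,0,0,0,0.107,-0.0015,0.002,-0.8,0,0,0,0.112,-0.0015,0.002,-0.8,0,0,0,0.117,-0.0015,0.002,-0.8,0,0,0,0.117,-0.0015,0.002,-0.8])

```text
time_s: 6.3
ee_pos: [0.4801, -0.201, 0.1567]
eef_rot: [1.001, 1.327, -1.001]
force: [0.3, 0.9, -5.7]
finger_gap: 0.02
```

```bash
python3 go.py .4795 -.2005 .14 16;python3 - <<'E'
from h import *
for n in("scene",):
    im=r.camera(n);x,y=proj(n,[[.4795,-.2,.13]])[0].astype(int)
    cv2.imwrite(f"pics/low_{n}.png",cv2.resize(im[y-45:y+45,x-50:x+50,::-1],None,fx=6,fy=6,interpolation=2))
E
python3 go.py
```

```text
t 6.3 pos [ 0.4801 -0.201   0.1567] yaw 15.99 F [ 0.29  0.94 -5.67] T [-0.05  -0.045  0.008] gap 0.02 q [-0.46 -0.13  1.56  0.    1.7  -0.74]
turn [-0.0001  0.0002 -0.0002] shift [ 0.0167 -0.0005 -0.0007]
t 6.35 pos [ 0.4802 -0.2011  0.1572] yaw 15.99 F [-0.64  0.13 -5.08] T [-0.037 -0.079 -0.014] gap 0.0195 q [-0.46 -0.13  1.56  0.    1.71 -0.74]
```

View pics/low_scene.png

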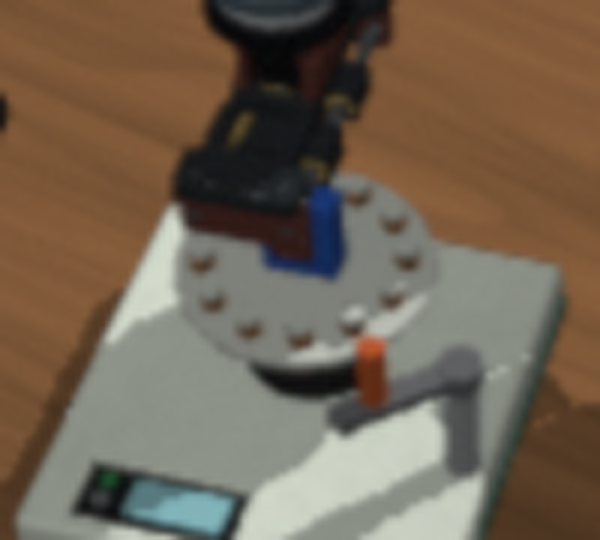

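No contact yet: the force is still just the weight, about 5.3 N. The disc sits centred above the black seat. Lowering onto the spindle.

carry_out(steps=[0,0,0,0.002,0,0,-0.8,0,0,0,0.004,0,0,-0.8,0,0,0,0.006,0,0,-0.8,0,0,0,0.008,0,0,-0.8,0,0,0,0.01,0,0,-0.8,0,0,0,0.01,0,0,-0.8,0,0,0,0.01,0,0,-0.8,0,0,0,0.01,0,0,-0.8])

```text
time_s: 7.02
ee_pos: [0.4798, -0.201, 0.1463]
eef_rot: [1.001, 1.328, -1.001]
force: [0.2, 1.0, -5.3]
finger_gap: 0.0197
```

```bash
python3 go.py .4795 -.2005 .14 16
```

```text
t 7.02 pos [ 0.4798 -0.201   0.1463] yaw 15.97 F [ 0.22  1.02 -5.3 ] T [-0.05  -0.092  0.019] gap 0.0197 q [-0.46 -0.13  1.58  0.    1.69 -0.74]
turn [-0.0002 -0.     -0.    ] shift [ 0.0063 -0.0001 -0.0006]
```

carry_out(steps=[0,0,0,0.002,0,0,-0.8,0,0,0,0.004,0,0,-0.8,0,0,0,0.006,0,0,-0.8,0,0,0,0.007,0,0,-0.8,0,0,0,0.008,0,0,-0.8,0,0,0,0.008,0,0,-0.8,0,0,0,0.008,0,0,-0.8,0,0,0,0.008,0,0,-0.8])

```text
time_s: 7.68
ee_pos: [0.4798, -0.2011, 0.1383]
eef_rot: [1.001, 1.328, -1.001]
force: [-0.5, 1.0, -5.1]
finger_gap: 0.0198
```

```bash
python3 go.py .4795 -.2005 .14 16
```

```text
t 7.68 pos [ 0.4798 -0.2011  0.1383] yaw 15.98 F [-0.52  0.96 -5.08] T [-0.082 -0.125 -0.016] gap 0.0198 q [-0.46 -0.12  1.59  0.    1.67 -0.74]
turn [-0.0001  0.     -0.    ] shift [-0.0017 -0.0002 -0.0006]
```

carry_out(steps=[0,0,0,0.0003,0,0,-0.8,0,0,0,0.0006,0,0,-0.8,0,0,0,0.001,0,0,-0.8,0,0,0,0.0013,0,0,-0.8,0,0,0,0.0016,0,0,-0.8,0,0,0,0.0018,0,0,-0.8,0,0,0,0.002,0,0,-0.8,0,0,0,0.002,0,0,-0.8])

```text
time_s: 8.35
ee_pos: [0.4798, -0.201, 0.1362]
eef_rot: [1.001, 1.328, -1.001]
force: [0.6, 0.1, -5.1]
finger_gap: 0.0202
```

```bash
python3 go.py
```

```text
t 8.35 pos [ 0.4798 -0.201   0.1362] yaw 15.97 F [ 0.57  0.08 -5.06] T [-0.044 -0.076  0.009] gap 0.0202 q [-0.46 -0.12  1.6   0.    1.67 -0.74]
```

carry_out(steps=[0,0,0,0.0003,0,0,-0.8,0,0,0,0.0006,0,0,-0.8,0,0,0,0.0009,0,0,-0.8,0,0,0,0.0012,0,0,-0.8,0,0,0,0.0015,0,0,-0.8,0,0,0,0.0015,0,0,-0.8,0,0,0,0.0015,0,0,-0.8,0,0,0,0.0015,0,0,-0.8])

```text
time_s: 9.02
ee_pos: [0.4799, -0.2011, 0.1356]
eef_rot: [1.001, 1.327, -1.001]
force: [-2.4, 1.4, 4.7]
finger_gap: 0.0201
```

```bash
python3 go.py
```

```text
t 9.02 pos [ 0.4799 -0.2011  0.1356] yaw 15.98 F [-2.41  1.43  4.71] T [0.328 0.68  0.003] gap 0.0201 q [-0.46 -0.12  1.6  -0.    1.67 -0.74]
```

Contact at about 10 N. I'll ease off slightly and turn in small steps, watching for the drop.

carry_out(steps=[0.006,0,0,-0.0002,0,0,-0.8,0.012,0,0,-0.0002,0,0,-0.8,0.018,0,0,-0.0002,0,0,-0.8,0.024,0,0,-0.0002,0,0,-0.8,0.03,0,0,-0.0002,0,0,-0.8,0.036,0,0,-0.0002,0,0,-0.8,0.04,0,0,-0.0002,0,0,-0.8,0.04,0,0,-0.0002,0,0,-0.8])

```text
time_s: 9.68
ee_pos: [0.4797, -0.2008, 0.1341]
eef_rot: [1.097, 1.279, -1.096]
force: [0.3, 1.3, -2.4]
finger_gap: 0.0198
```

```bash
python3 go.py
```

```text
t 9.68 pos [ 0.4797 -0.2008  0.1341] yaw 8.72 F [ 0.29  1.34 -2.38] T [0.192 0.131 0.007] gap 0.0198 q [-0.46 -0.12  1.6   0.    1.67 -0.61]
```

z fell 1.5 mm and the contact force collapsed, so the slots may have been found. Lowering gently without turning to see whether it follows.

carry_out(steps=[0,0,0,0.0003,0,0,-0.8,0,0,0,0.0006,0,0,-0.8,0,0,0,0.0009,0,0,-0.8,0,0,0,0.0012,0,0,-0.8,0,0,0,0.0015,0,0,-0.8,0,0,0,0.0015,0,0,-0.8,0,0,0,0.0015,0,0,-0.8,0,0,0,0.0015,0,0,-0.8])

```text
time_s: 10.35
ee_pos: [0.4798, -0.2009, 0.1338]
eef_rot: [1.096, 1.278, -1.095]
force: [-2.7, 1.9, 3.0]
finger_gap: 0.0197
```

```bash
python3 go.py
```

```text
t 10.35 pos [ 0.4798 -0.2009  0.1338] yaw 8.78 F [-2.68  1.88  2.96] T [ 0.557  0.658 -0.092] gap 0.0197 q [-0.46 -0.12  1.6   0.    1.67 -0.62]
```

carry_out(steps=[0.003,0,0,0,0,0,-0.8,0.006,0,0,0,0,0,-0.8,0.009,0,0,0,0,0,-0.8,0.012,0,0,0,0,0,-0.8,0.015,0,0,0,0,0,-0.8,0.018,0,0,0,0,0,-0.8,0.018,0,0,0,0,0,-0.8,0.018,0,0,0,0,0,-0.8])

```text
time_s: 11.02
ee_pos: [0.4796, -0.2009, 0.1327]
eef_rot: [1.138, 1.254, -1.138]
force: [-1.2, 2.1, -5.4]
finger_gap: 0.0198
```

```bash
python3 go.py
```

```text
t 11.02 pos [ 0.4796 -0.2009  0.1327] yaw 5.53 F [-1.2   2.07 -5.38] T [ 0.48   0.217 -0.024] gap 0.0198 q [-0.46 -0.12  1.6   0.    1.66 -0.56]
```

carry_out(steps=[0,0,0,0.0004,0,0,-0.8,0,0,0,0.0008,0,0,-0.8,0,0,0,0.0012,0,0,-0.8,0,0,0,0.0016,0,0,-0.8,0,0,0,0.002,0,0,-0.8,0,0,0,0.0025,0,0,-0.8,0,0,0,0.0025,0,0,-0.8,0,0,0,0.0025,0,0,-0.8])

```text
time_s: 11.68
ee_pos: [0.4797, -0.2008, 0.1307]
eef_rot: [1.138, 1.254, -1.138]
force: [-2.2, 3.7, -4.3]
finger_gap: 0.0194
```

```bash
python3 go.py
```

```text
t 11.68 pos [ 0.4797 -0.2008  0.1307] yaw 5.54 F [-2.21  3.74 -4.32] T [ 0.936  0.456 -0.052] gap 0.0194 q [-0.46 -0.12  1.61  0.    1.66 -0.56]
```

Engaging: it is 5 mm below first contact with the load small. There's a mild side force, so I'll yield 0.5 mm to it and keep lowering.

carry_out(steps=[0,0,0,0,-0.0002,-0.0005,-0.8,0,0,0,0.0004,-0.0002,-0.0005,-0.8,0,0,0,0.0008,-0.0002,-0.0005,-0.8,0,0,0,0.0012,-0.0002,-0.0005,-0.8,0,0,0,0.0016,-0.0002,-0.0005,-0.8,0,0,0,0.002,-0.0002,-0.0005,-0.8,0,0,0,0.002,-0.0002,-0.0005,-0.8,0,0,0,0.002,-0.0002,-0.0005,-0.8])

```text
time_s: 12.35
ee_pos: [0.4796, -0.2006, 0.1288]
eef_rot: [1.138, 1.253, -1.138]
force: [-1.0, 1.7, -4.2]
finger_gap: 0.0199
```

```bash
python3 go.py
```

```text
t 12.35 pos [ 0.4796 -0.2006  0.1288] yaw 5.53 F [-1.05  1.68 -4.24] T [ 0.596  0.214 -0.059] gap 0.0199 q [-0.46 -0.12  1.61 -0.    1.66 -0.56]
```

carry_out(steps=[0,0,0,0,-0.0001,-0.0003,-0.8,0,0,0,0.0003,-0.0001,-0.0003,-0.8,0,0,0,0.0006,-0.0001,-0.0003,-0.8,0,0,0,0.0009,-0.0001,-0.0003,-0.8,0,0,0,0.0012,-0.0001,-0.0003,-0.8,0,0,0,0.0015,-0.0001,-0.0003,-0.8,0,0,0,0.0015,-0.0001,-0.0003,-0.8,0,0,0,0.0015,-0.0001,-0.0003,-0.8])

```text
time_s: 13.02
ee_pos: [0.4796, -0.2004, 0.1284]
eef_rot: [1.138, 1.252, -1.137]
force: [-3.7, 2.4, 3.6]
finger_gap: 0.0197
```

```bash
python3 go.py
```

```text
t 13.02 pos [ 0.4796 -0.2004  0.1284] yaw 5.53 F [-3.68  2.41  3.59] T [ 0.41   0.706 -0.095] gap 0.0197 q [-0.46 -0.13  1.61 -0.    1.65 -0.56]
```

It stopped 7.2–8 mm below the on-cross height, which matches home. Relieving the press and letting go, with the jaws only partly opened.

carry_out(steps=[0,0,0,-0.0004,0,0,-0.8,0,0,0,-0.0006,0,0,-0.8,0,0,0,-0.0006,0,0,-0.4,0,0,0,-0.0006,0,0,-0.2,0,0,0,-0.0006,0,0,-0.1,0,0,0,-0.0006,0,0,-0.1,0,0,0,-0.0006,0,0,-0.1,0,0,0,-0.0006,0,0,-0.1], force=5)

```text
time_s: 13.68
ee_pos: [0.4795, -0.2004, 0.128]
eef_rot: [1.138, 1.253, -1.138]
force: [0.3, -0.2, 1.1]
finger_gap: 0.0398
```

```bash
python3 go.py;python3 - <<'E'
from h import *
for n in("scene",):
    im=r.camera(n);x,y=proj(n,[[.4795,-.2,.13]])[0].astype(int)
    cv2.imwrite(f"pics/rel_{n}.png",cv2.resize(im[y-45:y+45,x-50:x+50,::-1],None,fx=6,fy=6,interpolation=2))
E
```

```text
t 13.68 pos [ 0.4795 -0.2004  0.128 ] yaw 5.53 F [ 0.33 -0.23  1.15] T [-0.001 -0.112 -0.046] gap 0.0398 q [-0.46 -0.12  1.61 -0.    1.65 -0.56]
```

View pics/rel_scene.png

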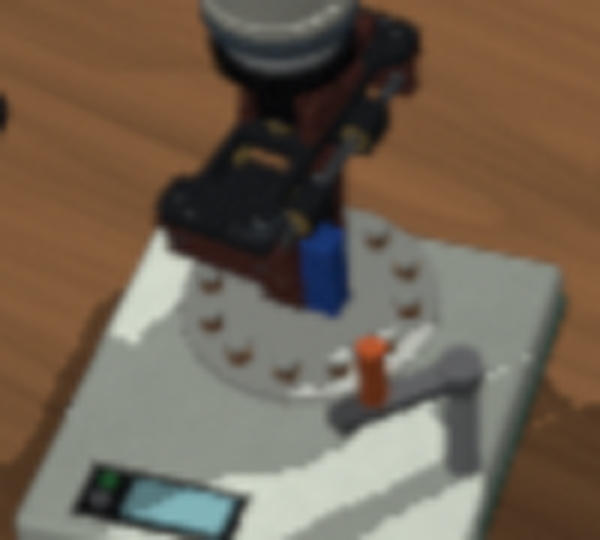

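The scene crop shows the disc low and level over the seat, with the fingers open. Rising, then looking again.

carry_out(steps=[0,0,0,-0.01,0,0,-0.1,0,0,0,-0.03,0,0,-0.1,0,0,0,-0.06,0,0,-0.1,0,0,0,-0.09,0,0,-0.1,0,0,0,-0.11,0,0,-0.1,0,0,0,-0.11,-0.04,0,-0.1,0,0,0,-0.11,-0.08,0,-0.1,0,0,0,-0.11,-0.12,0,-0.1])

```text
time_s: 14.4
ee_pos: [0.3591, -0.2118, 0.2388]
eef_rot: [1.136, 1.254, -1.137]
force: [0.1, -1.6, 0.3]
finger_gap: 0.0396
```

```bash
python3 go.py;python3 - <<'E'
from h import *
o=[]
for n in("scene","top"):
    im=r.camera(n);cv2.imwrite(f"pics/seat_{n}.png",im[:,:,::-1]);x,y=proj(n,[[.4795,-.2,.13]])[0].astype(int)
    o.append(cv2.resize(im[y-45:y+45,x-33:x+33,::-1],None,fx=6,fy=6,interpolation=2))
    a=np.linspace(0,2*np.pi,60)
    for b in(.075,.083):
        q=proj(n,np.vstack([np.c_[.4795+.072*np.cos(a),-.2005+.072*np.sin(a),0*a+b+z] for z in(.026,.032)]))
        print(n,b,"disc model bbox in crop px",((q.min(0)-[x-33,y-45]+.5)*6).round(),((q.max(0)-[x-33,y-45]+.5)*6).round())
        P=np.array([[.4795,-.2005,b+.088]]);print(" handle top",((proj(n,P)-[x-33,y-45]+.5)*6).round())
cv2.imwrite("pics/seatc.png",np.hstack(o))
E
```

```text
t 14.4 pos [ 0.3591 -0.2118  0.2388] yaw 5.62 F [ 0.09 -1.58  0.26] T [-0.072 -0.044  0.047] gap 0.0396 q [-0.61 -0.4   1.64 -0.    1.9  -0.71]
scene 0.075 disc model bbox in crop px [ 75. 210.] [335. 411.]
 handle top [[199. 235.]]
scene 0.083 disc model bbox in crop px [ 74. 200.] [335. 401.]
 handle top [[198. 225.]]
top 0.075 disc model bbox in crop px [ 80. 154.] [324. 398.]
 handle top [[213. 269.]]
top 0.083 disc model bbox in crop px [ 80. 153.] [326. 398.]
 handle top [[214. 268.]]
```

View pics/seatc.png

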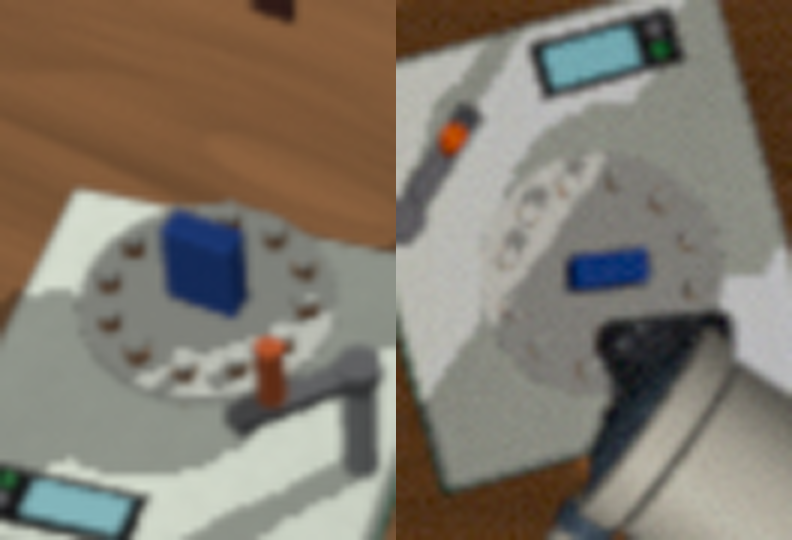

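```bash
cat > chk.py <<'E'
from h import *
def wb(im,roi):
    x0,y0,x1,y1=roi;a=im[y0:y1,x0:x1].astype(float);w=np.clip((a[:,:,2]-a[:,:,0]-15)/40,0,1)
    yy,xx=np.mgrid[y0:y1,x0:x1]
    rows=w.sum(1);cols=w.sum(0)
    return (w*xx).sum()/w.sum(),(w*yy).sum()/w.sum(),w.sum(),rows.round(1)
def model(n,c,h,b):
    h=np.deg2rad(h);u=np.array([np.cos(h),np.sin(h)]);v=np.array([-u[1],u[0]])
    P=[[*(c+i*.022*u+j*.01*v),b+z] for i in(-1,1) for j in(-1,1) for z in(.032,.088)]
    H=cv2.convexHull(proj(n,P).astype(np.float32));m=cv2.moments(H);return round(m["m10"]/m["m00"],2),round(m["m01"]/m["m00"],2),round(m["m00"],1),H.min(0),H.max(0)
s0=cv2.imread("pics/scene0.png")[:,:,::-1];s1=cv2.imread("pics/seat_scene.png")[:,:,::-1]
print("before",wb(s0,(350,225,390,262)));print(model("scene",[.4872,.185],106,0))
p=proj("scene",[[.4795,-.2005,.13]])[0].astype(int)
print("after",wb(s1,(p[0]-20,p[1]-20,p[0]+20,p[1]+20)),p[1]-20)
for c in([.4795,-.2005],[.4795,-.199]):
  for b in(.075,.083):print(c,b,model("scene",c,95.5,b))
E
python3 chk.py
```

```text
before (np.float64(369.8127365261647), np.float64(242.5031971812606), np.float64(191.575), array([ 0. ,  0. ,  0. ,  0. ,  0. ,  0. ,  0. ,  0. ,  0. ,  0. ,  3.8,
       10.3, 13.8, 14.2, 14.1, 14. , 13.6, 13.3, 12.9, 13. , 13.2, 13.1,
       13. , 12.7, 11.1,  5.4,  0.1,  0. ,  0. ,  0. ,  0. ,  0. ,  0. ,
        0. ,  0. ,  0. ,  0. ]))
(369.58, 243.47, 219.0, array([[361.44763, 234.49983]], dtype=float32), array([[377.92734, 252.51613]], dtype=float32))
after (np.float64(267.5431864406779), np.float64(179.2823050847458), np.float64(184.375), array([ 0. ,  0. ,  0. ,  0. ,  0. ,  0. ,  0. ,  0. ,  0. ,  0. ,  1.7,
        6. ,  9.9, 12.9, 13.4, 13.1, 13. , 12.9, 12.8, 12.8, 12.8, 12.7,
       12.6, 12.3, 11.1,  8.2,  4.8,  1.4,  0. ,  0. ,  0. ,  0. ,  0. ,
        0. ,  0. ,  0. ,  0. ,  0. ,  0. ,  0. ])) 161
[0.4795, -0.2005] 0.075 (267.18, 180.42, 228.6, array([[259.1733, 170.6279]], dtype=float32), array([[275.00348, 190.30789]], dtype=float32))
[0.4795, -0.2005] 0.083 (267.02, 178.78, 230.9, array([[258.97998, 168.93794]], dtype=float32), array([[274.87582, 188.71504]], dtype=float32))
[0.4795, -0.199] 0.075 (267.56, 180.59, 228.7, array([[259.5589 , 170.79666]], dtype=float32), array([[275.38275, 190.47983]], dtype=float32))
[0.4795, -0.199] 0.083 (267.4, 178.95, 230.9, array([[259.36703, 169.10692]], dtype=float32), array([[275.25647, 188.88719]], dtype=float32))
```

Checks agree that it is home. The wrist dropped about 7.5 mm, and the blue-handle centroid (row 179.3, after the same ~1 px bias seen before the grasp) matches underside z ≈ 0.075, not 0.083. Now the knob.

```bash
python3 - <<'E'
from h import *
p=np.array([.5106,-.0843])
im=cv2.imread("pics/seat_top.png")[:,:,::-1].copy();im2=cv2.imread("pics/seat_scene.png")[:,:,::-1].copy()
for n,i,roi in(("top",im,(335,165,362,200)),("scene",im2,(265,185,300,215))):
    k,cs=blobs(i,(3,140,90),(18,255,255),roi,3)
    for c in cs: print(n,cv2.minAreaRect(c)[0],cv2.boundingRect(c))
E
python3 go.py .5515 -.111 .24 57
```

```text
top (345.0000305175781, 179.50001525878906) (343, 177, 5, 6)
scene (278.5, 197.5) (277, 193, 4, 10)
t 14.5 pos [ 0.3566 -0.2122  0.24  ] yaw 5.36 F [ 0.74  0.27 -0.37] T [-0.101 -0.065  0.023] gap 0.0395 q [-0.62 -0.41  1.65 -0.    1.9  -0.71]
turn [-0.2869  0.001  -0.    ] shift [ 0.      0.2035 -0.0825]
```

carry_out(steps=[-0.287,0,0,0,0.2035,-0.0825,-0.1,-0.287,0,0,0,0.2035,-0.0825,-0.1,-0.287,0,0,0,0.2035,-0.0825,-0.1,-0.287,0,0,0,0.2035,-0.0825,-0.1,-0.287,0,0,0,0.2035,-0.0825,-0.1,-0.287,0,0,0,0.2035,-0.0825,-0.1,-0.287,0,0,0,0.2035,-0.0825,-0.1,-0.287,0,0,0,0.2035,-0.0825,-0.1])

```text
time_s: 15.17
ee_pos: [0.5559, -0.1089, 0.2376]
eef_rot: [0.442, 1.526, -0.442]
force: [-0.6, -1.2, -0.3]
finger_gap: 0.0398
```

```bash
python3 go.py .5515 -.111 .205 57
```

```text
t 15.17 pos [ 0.5559 -0.1089  0.2376] yaw 57.69 F [-0.57 -1.18 -0.34] T [-0.011 -0.123 -0.031] gap 0.0398 q [-0.25  0.01  1.29  0.    1.84 -1.26]
turn [ 0.0039 -0.0004  0.0001] shift [ 0.0326 -0.0041 -0.0026]
```

carry_out(steps=[0.004,0,0,0,-0.004,-0.0026,-0.1,0.004,0,0,0.01,-0.004,-0.0026,-0.1,0.004,0,0,0.02,-0.004,-0.0026,-0.1,0.004,0,0,0.032,-0.004,-0.0026,-0.1,0.004,0,0,0.032,-0.004,-0.0026,-0.1,0.004,0,0,0.032,-0.004,-0.0026,-0.1,0.004,0,0,0.032,-0.004,-0.0026,-0.1,0.004,0,0,0.032,-0.004,-0.0026,-0.1])

```text
time_s: 15.83
ee_pos: [0.5503, -0.1122, 0.2066]
eef_rot: [0.459, 1.521, -0.459]
force: [0.3, 0.1, 0.9]
finger_gap: 0.0391
```

```bash
python3 go.py .5515 -.111 .162 57;python3 - <<'E'
from h import *
o=[]
for n in("scene","top"):
    im=r.camera(n);x,y=proj(n,[[.5515,-.111,.19]])[0].astype(int)
    o.append(cv2.resize(im[y-45:y+45,x-33:x+33,::-1],None,fx=6,fy=6,interpolation=2))
cv2.imwrite("pics/knobc.png",np.hstack(o))
E
```

```text
t 15.83 pos [ 0.5503 -0.1122  0.2066] yaw 56.46 F [0.3  0.06 0.92] T [ 0.02  -0.159 -0.007] gap 0.0391 q [-0.26 -0.02  1.37  0.    1.79 -1.25]
turn [-0.003   0.0003 -0.0001] shift [0.0446 0.0016 0.0003]
```

View pics/knobc.png

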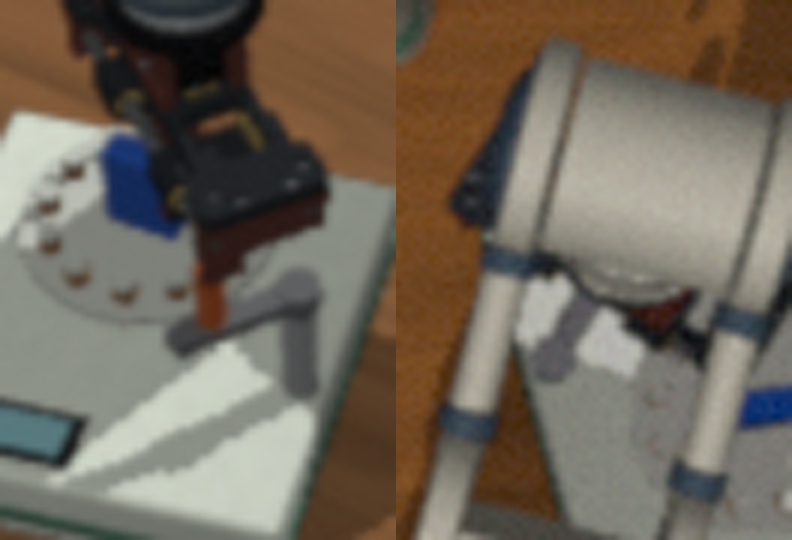

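The scene crop shows the near finger in front of the knob (crop (212,255)) and the knob top hidden behind it, which is consistent with straddling it. Descending carefully.

carry_out(steps=[0,0,0,0.005,0.001,0,-0.1,0,0,0,0.01,0.001,0,-0.1,0,0,0,0.015,0.001,0,-0.1,0,0,0,0.018,0.001,0,-0.1,0,0,0,0.02,0.001,0,-0.1,0,0,0,0.02,0.001,0,-0.1,0,0,0,0.02,0.001,0,-0.1,0,0,0,0.02,0.001,0,-0.1])

```text
time_s: 16.6
ee_pos: [0.5509, -0.1112, 0.1863]
eef_rot: [0.458, 1.521, -0.458]
force: [0.3, 0.0, -0.2]
finger_gap: 0.0396
```

```bash
python3 go.py .5515 -.111 .162 57
```

```text
t 16.6 pos [ 0.5509 -0.1112  0.1863] yaw 56.47 F [ 0.33  0.01 -0.21] T [ 0.061 -0.182  0.003] gap 0.0396 q [-0.26 -0.02  1.4   0.    1.75 -1.25]
turn [-0.0029  0.0001 -0.    ] shift [0.0243 0.0005 0.0004]
```

No contact with the tips below the knob's top, so it is straddled. Down 24 mm more and a light close.

carry_out(steps=[0,0,0,0.008,0,0,-0.1,0,0,0,0.016,0,0,-0.1,0,0,0,0.022,0,0,-0.1,0,0,0,0.024,0,0,-0.3,0,0,0,0.024,0,0,-0.5,0,0,0,0.024,0,0,-0.7,0,0,0,0.024,0,0,-0.7,0,0,0,0.024,0,0,-0.7], force=4)

```text
time_s: 17.27
ee_pos: [0.551, -0.1111, 0.1623]
eef_rot: [0.459, 1.521, -0.458]
force: [0.5, 1.1, -0.9]
finger_gap: 0.0158
```

```bash
cat > arc.py <<'E'
import sys
from h import *
# rows for arc about pivot: from measured angle by +5.. deg per row (clockwise), up to ang
p=np.array([.5106,-.0843]);step=float(sys.argv[1]);end=float(sys.argv[2])
ob=r.get_obs();Rm=R.from_rotvec(ob["eef_rot"]);k=ob["ee_pos"][:2]-p;a0=np.rad2deg(np.arctan2(k[1],k[0]));rho=np.linalg.norm(k)
print("angle",a0,"rad",rho,"z",ob["ee_pos"][2],"F",ob["force"].round(2),"gap",ob["finger_gap"])
for i in range(1,9):
    a=max(a0-step*i,end);t=np.deg2rad(a);q=p+.05*np.array([np.cos(t),np.sin(t)])
    y=t+np.pi/2;D=np.c_[[0,0,-1],[np.cos(y),np.sin(y),0],[np.sin(y),-np.cos(y),0]]
    print((Rm.inv()*R.from_matrix(D)).as_rotvec()[0].round(4)/np.pi, Rm.inv().apply([*(q-ob["ee_pos"][:2]),0]).round(4))
E
python3 arc.py 5 -110; python3 go.py
```

```text
angle -33.498472191044456 rad 0.04847470413151004 z 0.16228341834001792 F [ 0.46  1.13 -0.91] gap 0.015810598192898144
0.02769296009798979 [-0.     -0.0044  0.0013]
0.055449582173216334 [-0.     -0.0087  0.0008]
0.08323803523706126 [-0.     -0.0129 -0.0002]
0.1110264883009062 [-0.     -0.0171 -0.0015]
0.13878311037613275 [-0.     -0.0211 -0.0032]
0.16657156343997767 [-0.     -0.025  -0.0052]
0.1943600165038226 [-0.     -0.0287 -0.0075]
0.22211663857904912 [-0.     -0.0321 -0.0102]
t 17.27 pos [ 0.551  -0.1111  0.1623] yaw 56.49 F [ 0.46  1.13 -0.91] T [ 0.125 -0.274 -0.019] gap 0.0158 q [-0.26 -0.02  1.45  0.    1.71 -1.25]
```

The knob is gripped (15.8 mm gap, 16 mm pin). Swinging clockwise along the arc.

carry_out(steps=[0.028,0,0,0,-0.0044,0.001,-0.7,0.055,0,0,0,-0.0087,0.0005,-0.7,0.083,0,0,0,-0.0129,-0.0003,-0.7,0.111,0,0,0,-0.0171,-0.0015,-0.7,0.139,0,0,0,-0.0211,-0.0032,-0.7,0.167,0,0,0,-0.025,-0.0052,-0.7,0.194,0,0,0,-0.0287,-0.0075,-0.7,0.222,0,0,0,-0.0321,-0.0102,-0.7])

```text
time_s: 17.93
ee_pos: [0.5243, -0.131, 0.1622]
eef_rot: [0.998, 1.333, -0.995]
force: [-0.5, 6.6, 0.2]
finger_gap: 0.0157
```

```bash
python3 arc.py 5 -103; python3 go.py
```

```text
angle -73.63330809404815 rad 0.048674367284855025 z 0.16221869018190924 F [-0.49  6.57  0.19] gap 0.015680991481340795
0.02769296009798979 [-0.     -0.0044  0.0011]
0.05548141316183472 [-0.     -0.0087  0.0006]
0.08323803523706126 [-0.     -0.0129 -0.0004]
0.1110264883009062 [-0.     -0.0171 -0.0017]
0.13881494136475112 [-0.     -0.0211 -0.0034]
0.16307015469195596 [ 0.     -0.0245 -0.0051]
0.16307015469195596 [ 0.     -0.0245 -0.0051]
0.16307015469195596 [ 0.     -0.0245 -0.0051]
t 17.93 pos [ 0.5243 -0.131   0.1622] yaw 16.35 F [-0.49  6.57  0.19] T [ 0.854 -0.045 -0.045] gap 0.0157 q [-0.31 -0.07  1.5   0.    1.71 -0.59]
```

carry_out(steps=[0.028,0,0,0,-0.0044,-0.0003,-0.7,0.055,0,0,0,-0.0087,-0.0009,-0.7,0.083,0,0,0,-0.0129,-0.0018,-0.7,0.111,0,0,0,-0.0171,-0.003,-0.7,0.13,0,0,0,-0.02,-0.004,-0.7,0.145,0,0,0,-0.0222,-0.005,-0.7,0.155,0,0,0,-0.0235,-0.0057,-0.7,0.163,0,0,0,-0.0245,-0.0063,-0.7])

```text
time_s: 18.6
ee_pos: [0.4995, -0.1323, 0.1622]
eef_rot: [1.374, 1.095, -1.371]
force: [2.7, 4.5, -1.4]
finger_gap: 0.0162
```

```bash
python3 arc.py 0.8 -110; python3 go.py
```

```text
angle -103.03930750962955 rad 0.049219843127572306 z 0.16223377196290717 F [ 2.69  4.51 -1.42] gap 0.016189349582314484
0.005443099053742821 [-0.     -0.0007  0.0008]
0.00989943746031589 [-0.     -0.0014  0.0008]
0.01432394487827058 [-0.     -0.0021  0.0007]
0.01878028328484365 [-0.     -0.0028  0.0007]
0.023236621691416718 [-0.     -0.0035  0.0006]
0.02766112910937141 [-0.     -0.0042  0.0006]
0.03211746751594448 [-0.     -0.0049  0.0005]
0.03654197493389917 [-0.     -0.0056  0.0005]
t 18.6 pos [ 0.4995 -0.1323  0.1622] yaw -12.86 F [ 2.69  4.51 -1.42] T [ 0.688 -0.322  0.042] gap 0.0162 q [-0.33 -0.14  1.56  0.    1.72 -0.1 ]
```

carry_out(steps=[0,0,0,0,-0.0005,-0.0004,-0.7,0,0,0,0,-0.001,-0.0004,-0.7,0,0,0,0,-0.0014,-0.0004,-0.7,0,0,0,0,-0.0018,-0.0004,-0.7,0,0,0,0,-0.0022,-0.0004,-0.7,0,0,0,0,-0.0026,-0.0004,-0.7,0,0,0,0,-0.0026,-0.0004,-0.7,0,0,0,0,-0.0026,-0.0004,-0.7])

```text
time_s: 19.27
ee_pos: [0.497, -0.1321, 0.1622]
eef_rot: [1.372, 1.095, -1.371]
force: [2.0, 4.8, -0.0]
finger_gap: 0.0158
```

```bash
python3 arc.py 0.8 -110
```

```text
angle -105.91158666329022 rad 0.04969219041368557 z 0.1622356663967302 F [ 1.99  4.76 -0.03] gap 0.015788685172793276
0.021772396214971283 [-0.     -0.0007  0.0003]
0.026196903632925973 [-0.     -0.0014  0.0002]
0.03065324203949904 [-0.     -0.0021  0.0001]
0.03507774945745373 [-0.     -0.0028  0.0001]
0.039534087864026804 [-0.     -0.0035 -0.    ]
0.04004338368192087 [-0.     -0.0036 -0.    ]
0.04004338368192087 [-0.     -0.0036 -0.    ]
0.04004338368192087 [-0.     -0.0036 -0.    ]
```

carry_out(steps=[0,0,0,0,-0.0005,-0.0003,-0.7,0,0,0,0,-0.001,-0.0003,-0.7,0,0,0,0,-0.0014,-0.0003,-0.7,0,0,0,0,-0.0018,-0.0003,-0.7,0,0,0,0,-0.0022,-0.0004,-0.7,0,0,0,0,-0.0026,-0.0004,-0.7,0,0,0,0,-0.0026,-0.0004,-0.7,0,0,0,0,-0.0026,-0.0004,-0.7])

```text
time_s: 19.93
ee_pos: [0.4958, -0.1319, 0.1622]
eef_rot: [1.373, 1.091, -1.369]
force: [9.7, 1.0, -1.8]
finger_gap: 0.0177
```

```bash
python3 arc.py 0.8 -110
```

```text
angle -107.26262984012982 rad 0.04981283788900433 z 0.16224630828517803 F [ 9.74  1.02 -1.82] gap 0.01769616318633142
0.029157185574435227 [-0.     -0.0007  0.0001]
0.03358169299238992 [-0.     -0.0014  0.0001]
0.03803803139896299 [-0.     -0.0021 -0.    ]
0.039916059727447356 [-0.     -0.0024 -0.0001]
0.039916059727447356 [-0.     -0.0024 -0.0001]
0.039916059727447356 [-0.     -0.0024 -0.0001]
0.039916059727447356 [-0.     -0.0024 -0.0001]
0.039916059727447356 [-0.     -0.0024 -0.0001]
```

Force is up to 9.7 N along the push with no further motion, and the finger is being pushed back against its grip. The stop is reached. Opening and rising.

carry_out(steps=[0,0,0,0,0,0,-0.4,0,0,0,0,0,0,-0.2,0,0,0,0,0,0,-0.1,0,0,0,0,0,0,-0.1,0,0,0,-0.01,0,0,-0.1,0,0,0,-0.03,0,0,-0.1,0,0,0,-0.06,0,0,-0.1,0,0,0,-0.09,0,0,-0.1])

```text
time_s: 20.6
ee_pos: [0.4937, -0.1313, 0.253]
eef_rot: [1.372, 1.096, -1.374]
force: [0.9, -0.4, 0.6]
finger_gap: 0.0391
```

carry_out(steps=[0,0,0,-0.01,-0.03,0,-0.1,0,0,0,-0.01,-0.06,0,-0.1,0,0,0,-0.01,-0.09,0.03,-0.1,0,0,0,-0.01,-0.12,0.07,-0.1,0,0,0,-0.01,-0.12,0.11,-0.1,0,0,0,-0.01,-0.12,0.15,-0.1,0,0,0,-0.01,-0.12,0.19,-0.1,0,0,0,-0.01,-0.12,0.22,-0.1])

```text
time_s: 21.27
ee_pos: [0.3269, -0.3217, 0.2632]
eef_rot: [1.372, 1.092, -1.374]
force: [0.9, -0.1, 0.8]
finger_gap: 0.039
```

```bash
python3 go.py;python3 - <<'E'
from h import *
o=[]
for n in("scene","top"):
    im=r.camera(n);cv2.imwrite(f"pics/end_{n}.png",im[:,:,::-1]);x,y=proj(n,[[.49,-.18,.13]])[0].astype(int)
    o.append(cv2.resize(im[y-45:y+45,x-33:x+33,::-1],None,fx=6,fy=6,interpolation=2))
    for a in(-105.1,-103,-107,-100):
        t=np.deg2rad(a);print(n,a,"knob top px",((proj(n,[[.5106+.05*np.cos(t),-.0843+.05*np.sin(t),.192]])-[x-33,y-45]+.5)*6).round())
cv2.imwrite("pics/endc.png",np.hstack(o))
E
```

```text
t 21.27 pos [ 0.3269 -0.3217  0.2632] yaw -12.92 F [ 0.9  -0.06  0.83] T [-0.06  -0.021  0.007] gap 0.039 q [-0.85 -0.28  1.5  -0.    1.91 -0.63]
scene -105.1 knob top px [[267. 244.]]
scene -103 knob top px [[264. 245.]]
scene -107 knob top px [[269. 242.]]
scene -100 knob top px [[261. 248.]]
top -105.1 knob top px [[132. 252.]]
top -103 knob top px [[133. 249.]]
top -107 knob top px [[131. 255.]]
top -100 knob top px [[134. 244.]]
```

View pics/endc.png

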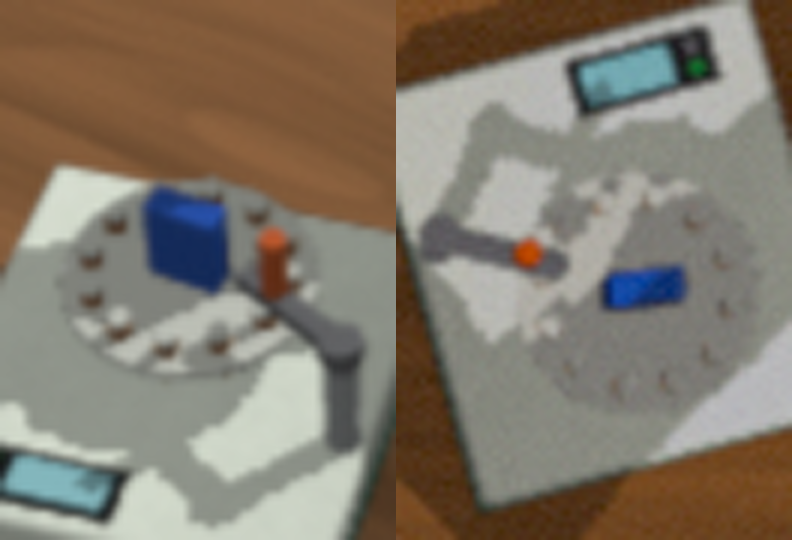

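View pics/end_top.png

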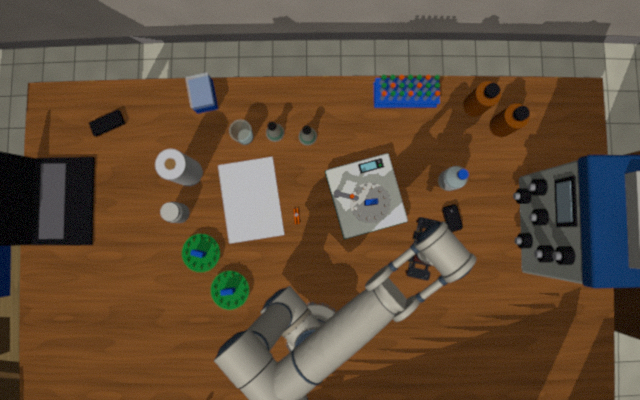

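The top crop puts the knob at (132,253), against (132,252) predicted for the stop. The arm points at the drive, the handle is upright and the bystanders are unmoved. One last seating check, then I'll hand in.

```bash
sed -i 's/seat_scene/end_scene/' chk.py; python3 chk.py | grep -E "after|\[0.4795, -0.2005\]" ; python3 - <<'E'
from cell import r
print(r.job_done())
E
```

```text
after (np.float64(267.7117081522455), np.float64(179.25181087844072), np.float64(189.825), array([ 0. ,  0. ,  0. ,  0. ,  0. ,  0. ,  0. ,  0. ,  0. ,  0. ,  1.7,
[0.4795, -0.2005] 0.075 (267.18, 180.42, 228.6, array([[259.1733, 170.6279]], dtype=float32), array([[275.00348, 190.30789]], dtype=float32))
[0.4795, -0.2005] 0.083 (267.02, 178.78, 230.9, array([[258.97998, 168.93794]], dtype=float32), array([[274.87582, 188.71504]], dtype=float32))
the job is handed in; nothing more can be done
None
```

The carousel is on the drive spindle and, by my checks, fully home. The delivery arm is at its stop, and I handed the job in at about 21 s.

**Carousel:** I lowered the white carousel over the spindle until it touched the cross at about 10 N. Turning it about 10° clockwise let the slots find the cross, and I eased it down and let go. It dropped about 7.2 mm by the wrist reading, against the nominal 8 mm.

**Delivery arm:** I then gripped the orange knob lightly and swung it to the stop. The push force there rose to about 10 N with almost no further motion. In the final top view the knob is within about 1 px (enlarged) of its predicted stop position.

**Doubtful check:** In the scene camera the carousel handle sits at row 179.3. Uncorrected, that falls between home (180.4) and resting on the cross (178.8), nearer the latter. The same measurement read 1.0 px too high before the grasp, and correcting for that gives about 180.2, which means home. That agrees with the wrist reading, but 8 mm is only about 1.7 px in that view.

The disc looked level, and the other things on the bench looked unmoved in the last top picture. The robot ended clear of everything.

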